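# Painted eggs back into their own cups

### The arm

A 7-joint arm with a two-finger parallel gripper is mounted at the origin on the work surface. World frame = base frame: x ahead of the robot, y to its left, z up, the work surface at z = 0. Lengths are in m, angles in rad, forces in N, time in s.
With the tool pointing down it reaches from about 0.35 to 0.9 m from the base axis. Payload 8.1 kg.
Tool frame: the origin (TCP) lies on the centre line of the jaws, within the pads' length; the fingertips stand 22 mm ahead of it and the grasp point (between the pads) lies 3 mm ahead of it (r.finger_overhang is the distance from the TCP to the fingertips, in m); z points along the fingers, y is the line along which they close (so a half turn about z gives the same grasp; the last joint's range is limited). The gripper opens to 85 mm and grips with 20 to 120 N. Pads are 22 mm wide; open, the fingers measure 114 mm over their backs; the gripper's body (76 mm by 85 mm) begins 54 mm behind the grasp point. The pads swing forward as they close: fully open they stand 13 mm farther back than shut.
Start: joints at [-1.447, 0.434, 0.025, 1.573, -0.012, 1.134, -0.075], TCP at [0.141, 0.609, 0.253] pointing down, gripper open.
Joint ranges: [-2.62, 2.62], [-0.44, 2.09], [-1.27, 1.32], [0.08, 2.57], [-1.32, 4.46], [0.12, 2], [-2.74, 2.74]. Speed limits (rad/s): [2.22, 2.22, 3.01, 3.01, 3.14, 3.14, 3.14].

### API

Orientations are given as a unit quaternion [x, y, z, w].
In Python, from rig import readout, camera, r gives the robot as it stands. The module is installed in compiled form; this text tells all that it offers.
- The arm moves only by the shell command python3 -m creep 'ROWS' [OPENING] [FORCE]. ROWS is JSON, a list of rows, each a list of 2 entries, a list of its own where there are three numbers: the shift along the tool's x, y, z in units of 0.1 m (1.0 is 0.1 m), then the turn, a rotation vector about the tool's x, y, z in units of 90 degrees (1.0 is 90 degrees). A call has 1 to 20 rows; each row is the pose to reach, as a shift and turn from the pose commanded when the call began, along the tool's axes at that moment; what a row does not reach only later rows make up. A row lasts 1/10 s, in which the tool goes at most 50 mm and 8.59 degrees, less where a joint would pass 70% of its speed; a pose out of reach is approached as far as the arm can. A call with a number of a shift or a turn outside -1 to 1 is refused whole. A call with a gripper value outside its range is refused whole. OPENING is the opening, from 0 (shut) to 1 (fully open), set as the call begins (- or left out, the last holds). The fingers move at their own pace and stop on an object; FORCE is the grip in N (left out, the last holds). Time passes only in rows, so rows that repeat a pose let the fingers close. It gives the time, the measured TCP pose, the force, the opening and the grip force at its end, in the units of the state.
- readout.read_state(): the state, without advancing time (a new reading comes with each control period).
- camera(name): name is "side" or "top"; returns a dict with "frame" (400x640x3 uint8, red, green, blue), "fx", "fy", "cx", "cy" (pixels), "k1" (the pictures are not rectified: a ray, as slopes to the right and down, at radius r is drawn at 1 + k1 r^2 times it, then the intrinsics apply), "R" (3x3) and "t" (3): a world point X has camera coordinates R X + t. Camera axes: x right, y down, z forward; pixel columns grow to the right and rows downward; lengths in m; the calibration is good to about 2 mm. A picture is of the moment at which its call begins. There is no depth.
- r.sign_off(): hands the job in; it is judged then, once.
The state is a dict: "t": time; "q": joint angles; "joint_vel": joint speeds; "joint_torque": joint torques, N m; "position": TCP position; "eef_rot": TCP orientation; "ft_force": force on the tool from outside, world axes, zero at the start; "moment": the same for the moment, N m; "grip_width": opening from 0.0 (shut) to 1.0 (fully open); "grip_force": force on a finger pad.
Only numpy, scipy, OpenCV 4.12 (cv2) and the standard library are available. Lean on these libraries where they do the work, as an engineer would, in place of code of your own. Each camera call takes 0.05 s, during which the arm holds its last target. There are 200 camera calls.

### The job

Customers at the craft stall have mixed up the four painted wooden eggs: each stands in a cup of another colour. Put every egg back into the egg cup whose foot has its own colour, standing on its flat end as now, using the spare plain brown cup to park an egg on the way. They roll and chip, so set each one down gently in a cup without dropping it, never on the table, and leave the cups standing where they are.

Things in the scene. Friction and masses are not known exactly. Their poses are not given: they have to be found in the camera images.
- egg_red: red painted wooden egg with thin white bands, solid, about 55 g, 48 mm across at its widest and 63 mm tall, its blunt end cut flat as a foot 26 mm across, standing on it in a cup of another colour. Origin on the egg's axis at its widest level, 26 mm above its flat foot and 37 mm below its pointed top; z runs along the axis to the pointed end (up).
- cup_red: loose turned egg cup, 55 mm tall, about 80 g: bowl of light wood, round saucer foot 76 mm across painted red that shows round the egg from above. Its top is a hollow 6 mm deep: rim 51 mm across outside and 45 mm inside, sides sloping in to a flat floor 33 mm across. Origin at the centre of the underside of the foot, z up. A seated egg stands on that floor, its origin 75 mm above the cup's origin, its widest part 20 mm above the rim.
- egg_blue: blue painted wooden egg with thin white bands, solid, about 55 g, 48 mm across at its widest and 63 mm tall, its blunt end cut flat as a foot 26 mm across, standing on it in a cup of another colour. Origin on the egg's axis at its widest level, 26 mm above its flat foot and 37 mm below its pointed top; z runs along the axis to the pointed end (up).
- cup_blue: loose turned egg cup, 55 mm tall, about 80 g: bowl of light wood, round saucer foot 76 mm across painted blue that shows round the egg from above. Its top is a hollow 6 mm deep: rim 51 mm across outside and 45 mm inside, sides sloping in to a flat floor 33 mm across. Origin at the centre of the underside of the foot, z up. A seated egg stands on that floor, its origin 75 mm above the cup's origin, its widest part 20 mm above the rim.
- egg_yellow: yellow painted wooden egg with thin white bands, solid, about 55 g, 48 mm across at its widest and 63 mm tall, its blunt end cut flat as a foot 26 mm across, standing on it in a cup of another colour. Origin on the egg's axis at its widest level, 26 mm above its flat foot and 37 mm below its pointed top; z runs along the axis to the pointed end (up).
- cup_yellow: loose turned egg cup, 55 mm tall, about 80 g: bowl of light wood, round saucer foot 76 mm across painted yellow that shows round the egg from above. Its top is a hollow 6 mm deep: rim 51 mm across outside and 45 mm inside, sides sloping in to a flat floor 33 mm across. Origin at the centre of the underside of the foot, z up. A seated egg stands on that floor, its origin 75 mm above the cup's origin, its widest part 20 mm above the rim.
- egg_green: green painted wooden egg with thin white bands, solid, about 55 g, 48 mm across at its widest and 63 mm tall, its blunt end cut flat as a foot 26 mm across, standing on it in a cup of another colour. Origin on the egg's axis at its widest level, 26 mm above its flat foot and 37 mm below its pointed top; z runs along the axis to the pointed end (up).
- cup_green: loose turned egg cup, 55 mm tall, about 80 g: bowl of light wood, round saucer foot 76 mm across painted green that shows round the egg from above. Its top is a hollow 6 mm deep: rim 51 mm across outside and 45 mm inside, sides sloping in to a flat floor 33 mm across. Origin at the centre of the underside of the foot, z up. A seated egg stands on that floor, its origin 75 mm above the cup's origin, its widest part 20 mm above the rim.
- cup_plain: spare egg cup of the same shape and size as the painted ones (55 mm tall, foot 76 mm across, rim 51 mm across outside, hollow 6 mm deep), wholly of plain dark brown wood; it is empty at the start. Origin at the centre of the underside of its foot, z up; an egg seated in it has its origin 75 mm above this.
There are look-alikes about, which are no part of the job. Leave any black look-alike of the egg_red alone.

How it is judged:
By the outcome, as a careful person would: the job done as asked, in the order asked, and still so for the second after the job is handed in, with the robot touching nothing.
It also fails if it takes over 128 s, if anything falls off the work surface, if the arm or the gripper's body presses on something with over 40 N, if the wrist force passes 120 N, or if a joint passes its speed limit or range.

## Working session

There is one attempt and no reset: what is moved stays moved. The work goes in short steps, Python scripts to look and compute and a shell command to move; the robot and the scene stay as the last step left them, time stands still between calls to the robot, and variables do not carry over. Pictures are saved under pics/ and viewed, at most 14 in all, crops included, and the job is handed in when it is done.

```bash
mkdir -p pics
python3 - <<'E'
from rig import readout,camera,r
import cv2
for n in("top","side"):
    c=camera(n); cv2.imwrite(f"pics/{n}0.png",c["frame"][:,:,::-1])
    print(n,{k:c[k] for k in c if k!="frame"})
s=readout.read_state();print(s);print(r.finger_overhang)
E
```

```text
top {'fx': 460.4816348528373, 'fy': 460.4816348528373, 'cx': 322.84758258867, 'cy': 198.10998363907507, 'k1': -0.009581920032768174, 'R': array([[ 0.00651197, -0.99986969, -0.0147716 ],
       [-0.99725209, -0.00540337, -0.07388553],
       [ 0.07379608,  0.01521215, -0.99715732]]), 't': array([0.0180123 , 0.49903029, 0.98189125])}
side {'fx': 458.8130449527988, 'fy': 458.8130449527988, 'cx': 326.6459581092974, 'cy': 196.4070921368095, 'k1': -0.0001623961693161985, 'R': array([[ 0.89115045, -0.45368812,  0.00423801],
       [-0.30176828, -0.59966753, -0.74117121],
       [ 0.33880197,  0.65921616, -0.67130268]]), 't': array([-0.43952919,  0.21787874,  0.98549817])}
{'t': 0.1, 'q': array([-1.44660298,  0.43511626,  0.02496905,  1.57399699, -0.01162228,
        1.13397156, -0.07509679]), 'joint_vel': array([-0.00045849,  0.00037504, -0.00077074, -0.0010482 , -0.00042593,
        0.00137902, -0.00056867]), 'joint_torque': array([ 3.07518712e-03, -6.71752095e+01,  1.02823064e+00, -3.16906106e+01,
        1.58384966e-02,  7.30308107e-03, -3.01263117e-05]), 'position': array([0.14048011, 0.60858879, 0.25263089]), 'eef_rot': array([ 1.13189261e-01,  9.93573217e-01, -6.73029317e-04, -2.59702296e-05]), 'ft_force': array([-0.16946039,  0.17589905,  0.10954449]), 'moment': array([0.02234551, 0.0045541 , 0.06387252]), 'grip_force': 0.0, 'grip_width': 0.9945744889775097}
0.022
```

View pics/top0.png

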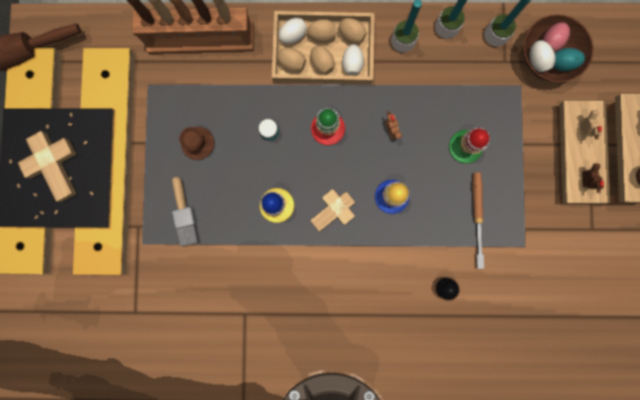

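View pics/side0.png

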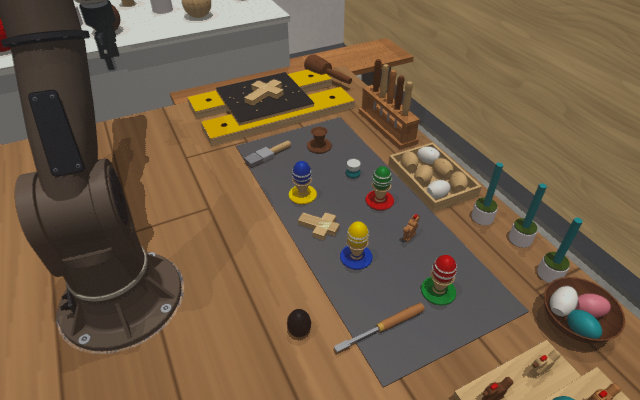

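```bash
cat > h.py <<'E'
import numpy as np,cv2
from scipy.optimize import least_squares
from rig import readout,camera,r
def cams(): return {n:camera(n) for n in("top","side")}
def K(c): return np.array([[c["fx"],0,c["cx"]],[0,c["fy"],c["cy"]],[0,0,1.]]),np.array([c["k1"],0,0,0.])
def proj(c,P):
    k,d=K(c); return cv2.projectPoints(np.asarray(P,float).reshape(-1,1,3),cv2.Rodrigues(c["R"])[0],c["t"],k,d)[0].reshape(-1,2)
def unproj(c,uv,z):
    k,d=K(c); n=cv2.undistortPoints(np.asarray(uv,float).reshape(-1,1,2),k,d).reshape(-1,2)
    D=np.c_[n,np.ones(len(n))]@c["R"]; C=-c["R"].T@c["t"]
    return (C+D*((z-C[2])/D[:,2])[:,None])[:,:2]
a=np.linspace(0,2*np.pi,40); ring=np.c_[np.cos(a),np.sin(a)]
zs=np.linspace(-.026,.037,25); rs=np.where(zs>0,.024*np.sqrt(1-(np.minimum(zs,.037)/.037)**2),.024*np.sqrt(1-(zs/.031)**2))
EGG=np.concatenate([np.c_[ring*q,np.full(40,z)] for z,q in zip(zs,rs)])
HUE={"red":(174,6),"yellow":(20,32),"green":(45,85),"blue":(105,128)}
def mask(c,col):
    h=cv2.cvtColor(c["frame"],cv2.COLOR_RGB2HSV); lo,hi=HUE[col]; H=h[...,0]
    m=((H>=lo)|(H<=hi)) if lo>hi else (H>=lo)&(H<=hi)
    return (m&(h[...,1]>150)&(h[...,2]>50)).astype(np.uint8)
def near(c,col,xyz,rad):
    m=mask(c,col); yy,xx=np.nonzero(m); p=np.c_[xx,yy]; u=proj(c,[xyz])[0]
    return p[np.hypot(*(p-u).T)<rad]
def cen(p):
    h=cv2.convexHull(p.astype(np.float32)); M=cv2.moments(h); return np.array([M["m10"]/M["m00"],M["m01"]/M["m00"]])
def egg(cs,col,x0,rad=24):
    x=np.r_[x0,.075]; ms=[cen(near(c,col,x+[0,0,.004],rad)) for c in cs.values()]
    f=lambda x:np.concatenate([cen(proj(c,EGG+x))-m for c,m in zip(cs.values(),ms)])
    s=least_squares(f,x); return s.x,s.fun
def foot(c,col,x0,z=.004,rad=30):
    p=unproj(c,near(c,col,np.r_[x0,z],rad),z); (x,y),R=cv2.minEnclosingCircle((p*1000).astype(np.float32)); return x,y,R
E
python3 - <<'E'
from h import *
cs=cams(); t=cs["top"]
ims=[cs[n]["frame"][:,:,::-1].copy() for n in cs]
big=[cv2.resize(i,None,fx=3,fy=3,interpolation=cv2.INTER_CUBIC) for i in ims]
np.set_printoptions(precision=4,suppress=True)
px={"green":((327,121),"red",(327,128)),"red":((478,139),"green",(465,148)),"yellow":((397,193),"blue",(392,197)),"blue":((272,203),"yellow",(277,205))}
for e,(pe,cc,pc) in px.items():
    x0=unproj(t,[pe],.08)[0]; f0=unproj(t,[pc],.004)[0]
    x,res=egg(cs,e,x0); print("egg",e,x,res)
    for n in cs: print("  cup",cc,n,np.round(foot(cs[n],cc,f0),1))
    for b,c in zip(big,cs.values()):
        cv2.polylines(b,[np.int32(cv2.convexHull(np.float32(proj(c,EGG+x)))*3)],1,(255,255,255),1)
        for R,z in((.038,.004),(.0255,.055)): cv2.polylines(b,[np.int32(proj(c,np.c_[ring*R+x[:2],np.full(40,z)])*3)],1,(255,0,255),1)
print("plain",unproj(t,[(197,142)],.03))
cv2.imwrite("pics/o1.png",big[0][300:700,500:1540][:, :].copy()[:, 200:1000])
cv2.imwrite("pics/o2.png",big[1][380:940,780:1420])
b=cv2.resize(ims[0][110:175,160:240],None,fx=7,fy=7,interpolation=2); b2=cv2.resize(ims[1][115:165,285:350],None,fx=7,fy=7,interpolation=2)
H=max(b.shape[0],b2.shape[0]);o=np.zeros((H,b.shape[1]+b2.shape[1],3),np.uint8);o[:b.shape[0],:560]=b;o[:b2.shape[0],560:]=b2
cv2.imwrite("pics/o3.png",cv2.resize(o,None,fx=.75,fy=.75))
E
```

```text
egg green [0.657  0.0123 0.0922] [-0.1001  0.4318  0.6221 -0.3562]
  cup red top [657.   11.5  36.7]
  cup red side [657.1  14.   38.3]
egg red [ 0.6161 -0.2967  0.0833] [-0.3049  1.5576  1.5321 -0.5543]
  cup green top [ 623.1 -290.8   26.5]
  cup green side [ 617.1 -291.6   37.2]
egg yellow [ 0.5042 -0.1312  0.0805] [-0.0905  0.802   0.7661 -0.2348]
  cup blue top [ 505. -130.   36.]
  cup blue side [ 505.  -127.3   37.6]
egg blue [0.4838 0.1227 0.0885] [ 0.0002 -0.0006 -0.0009 -0.    ]
  cup yellow top [485.  123.6  36. ]
  cup yellow side [482.3 126.3  39.6]
plain [[0.6191 0.2958]]h.py:13: RuntimeWarning: invalid value encountered in sqrt
  zs=np.linspace(-.026,.037,25); rs=np.where(zs>0,.024*np.sqrt(1-(np.minimum(zs,.037)/.037)**2),.024*np.sqrt(1-(zs/.031)**2))
```

View pics/o2.png

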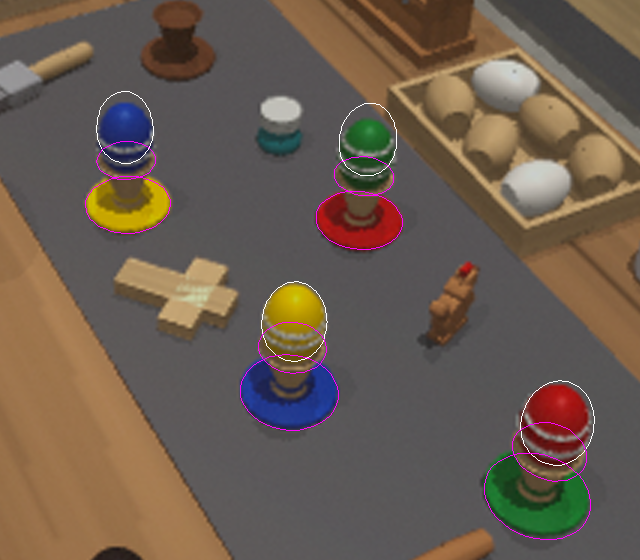

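View pics/o3.png

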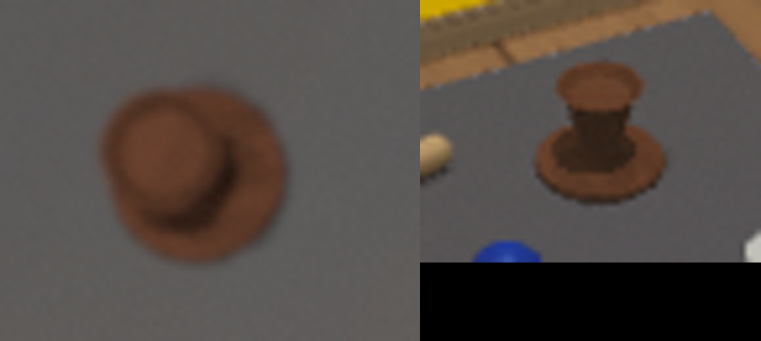

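```bash
python3 -m creep '[[[-1,-0.9,0],[0,0,0.8556]],[[-1,-0.9,0],[0,0,0.8556]],[[-1,-0.9,0],[0,0,0.8556]],[[-1,-0.9,0],[0,0,0.8556]],[[-1,-0.9,0],[0,0,0.8556]],[[-1,-0.9,0],[0,0,0.8556]],[[-1,-0.9,0],[0,0,0.8556]],[[-1,-0.9,0],[0,0,0.8556]],[[-1,-0.9,0],[0,0,0.8556]],[[-1,-0.9,0],[0,0,0.8556]],[[-1,-0.9,0],[0,0,0.8556]]]' 1 30
```

```text
t: 1.3
position: [0.2176, 0.4988, 0.2532]
eef_rot: [0.705, 0.709, -0.0, 0.0]
ft_force: [0.9, -0.6, 0.8]
grip_width: 1.003
grip_force: 0.0
```

```bash
cat >> h.py <<'E'
def near(c,col,xyz,rad):
    m=cv2.morphologyEx(mask(c,col),cv2.MORPH_CLOSE,np.ones((7,7),np.uint8)); yy,xx=np.nonzero(m); p=np.c_[xx,yy]; u=proj(c,[xyz])[0]
    return p[np.hypot(*(p-u).T)<rad]
EGG=EGG[np.isfinite(EGG).all(1)]
def egg1(c,col,x0,rad=24,z=.075):
    m=cen(near(c,col,np.r_[x0,z+.004],rad)); return least_squares(lambda x:cen(proj(c,EGG+np.r_[x,z]))-m,x0).x
EGGS={"green":(.657,.012),"red":(.616,-.294),"yellow":(.504,-.130),"blue":(.484,.124)}
E
python3 - <<'E'
from h import *
cs=cams(); np.set_printoptions(precision=4,suppress=True)
for e,x in EGGS.items(): print(e,[egg1(c,e,np.array(x)) for c in cs.values()])
t,s=cs["top"],cs["side"]
print(unproj(t,[(191.4,139.1)],.055),unproj(t,[(197.7,143.1)],.004),unproj(s,[(319.3,131.4)],.055),unproj(s,[(319.3,145.5)],.004))
q=readout.read_state(); print(q["q"],q["eef_rot"],q["position"])
E
```

```text
green [array([0.6622, 0.0123]), array([0.6671, 0.0287])]
red [array([ 0.621 , -0.3001]), array([ 0.6179, -0.2917])]
yellow [array([ 0.5063, -0.1321]), array([ 0.5052, -0.1267])]
blue [array([0.4847, 0.1244]), array([0.4904, 0.1382])]
[[0.6204 0.3005]] [[0.6218 0.3018]] [[0.6228 0.3031]] [[0.6224 0.303 ]]
[-1.4999  0.3053  0.315   1.7909 -0.1068  1.062  -1.1429] [ 0.7059  0.7083 -0.      0.    ] [0.2177 0.4988 0.2533]h.py:13: RuntimeWarning: invalid value encountered in sqrt
  zs=np.linspace(-.026,.037,25); rs=np.where(zs>0,.024*np.sqrt(1-(np.minimum(zs,.037)/.037)**2),.024*np.sqrt(1-(zs/.031)**2))
```

```bash
R='-m creep'; 
python3 -m creep '[[[-0.35,0.25,0],[0,0,0]],[[-0.7,0.5,0],[0,0,0]],[[-0.935,0.666,0],[0,0,0]]]' | tail -0
python3 -m creep '[[[-0.35,0.25,0],[0,0,0]],[[-0.7,0.5,0],[0,0,0]],[[-0.935,0.666,0],[0,0,0]]]' | tail -0
python3 -m creep '[[[-0.35,0.25,0],[0,0,0]],[[-0.7,0.5,0],[0,0,0]],[[-0.935,0.666,0],[0,0,0]]]' | tail -0
python3 -m creep '[[[-0.35,0.25,0.15],[0,0,0]],[[-0.7,0.5,0.3],[0,0,0]],[[-0.935,0.666,0.5],[0,0,0]],[[-0.935,0.666,0.7],[0,0,0]],[[-0.935,0.666,0.8],[0,0,0]],[[-0.935,0.666,0.8],[0,0,0]],[[-0.935,0.666,0.8],[0,0,0]]]'
python3 - <<'E' 2>/dev/null
from h import *
cs=cams(); q=readout.read_state(); print(q["q"],q["position"],q["eef_rot"])
a=cs["top"]["frame"][140:240,230:330,::-1];b=cs["side"]["frame"][120:220,250:350,::-1]
cv2.imwrite("pics/g1.png",cv2.resize(np.hstack([a,b]),None,fx=4,fy=4,interpolation=2))
E
```

```text
t: 3.0
position: [0.4841, 0.1256, 0.1738]
eef_rot: [0.706, 0.708, 0.0, -0.0]
ft_force: [0.7, -0.6, 0.4]
grip_width: 1.004
grip_force: 0.0
[-0.7729537   0.34399532  0.53314012  2.00424505 -0.23097104  0.85001496
 -0.11044979] [0.48441709 0.12565337 0.17421278] [7.06516900e-01 7.07695752e-01 7.64205711e-04 9.67986703e-05]Exception ignored on flushing sys.stdout:
BrokenPipeError: [Errno 32] Broken pipe
Exception ignored on flushing sys.stdout:
BrokenPipeError: [Errno 32] Broken pipe
Exception ignored on flushing sys.stdout:
BrokenPipeError: [Errno 32] Broken pipe
```

View pics/g1.png

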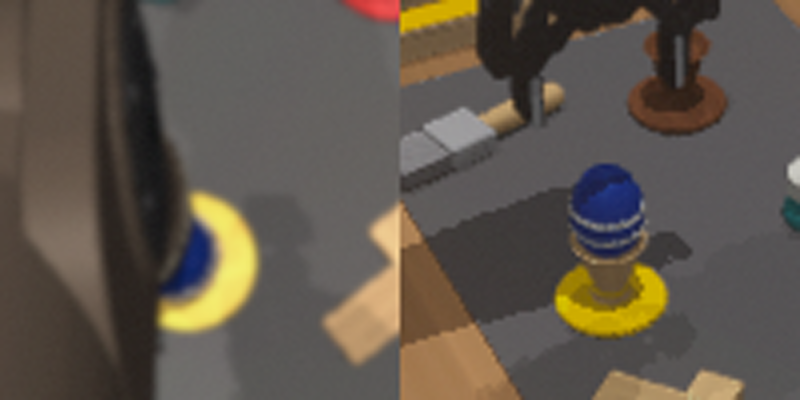

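```bash
python3 -m creep '[[[0,0,0.3],[0,0,0]],[[0,0,0.6],[0,0,0]],[[0,0,0.8],[0,0,0]],[[0,0,0.9],[0,0,0]],[[0,0,0.92],[0,0,0]],[[0,0,0.92],[0,0,0]]]'
python3 -m creep '[[[0,0,0],[0,0,0]],[[0,0,0],[0,0,0]],[[0,0,0],[0,0,0]],[[0,0,0],[0,0,0]],[[0,0,0],[0,0,0]],[[0,0,0],[0,0,0]],[[0,0,0],[0,0,0]],[[0,0,0],[0,0,0]]]' 0 30
python3 - <<'E' 2>/dev/null
from h import *
cs=cams()
a=cs["top"]["frame"][140:240,230:330,::-1];b=cs["side"]["frame"][120:220,250:350,::-1]
cv2.imwrite("pics/g2.png",cv2.resize(np.hstack([a,b]),None,fx=4,fy=4,interpolation=2))
E
```

```text
t: 3.7
position: [0.4846, 0.1251, 0.082]
eef_rot: [0.707, 0.707, 0.0, 0.0]
ft_force: [0.5, -0.1, 1.4]
grip_width: 1.001
grip_force: 0.0
t: 4.5
position: [0.4845, 0.125, 0.0823]
eef_rot: [0.707, 0.707, 0.001, 0.0]
ft_force: [-1.7, 0.8, 10.3]
grip_width: 0.543
grip_force: 29.3
```

View pics/g2.png

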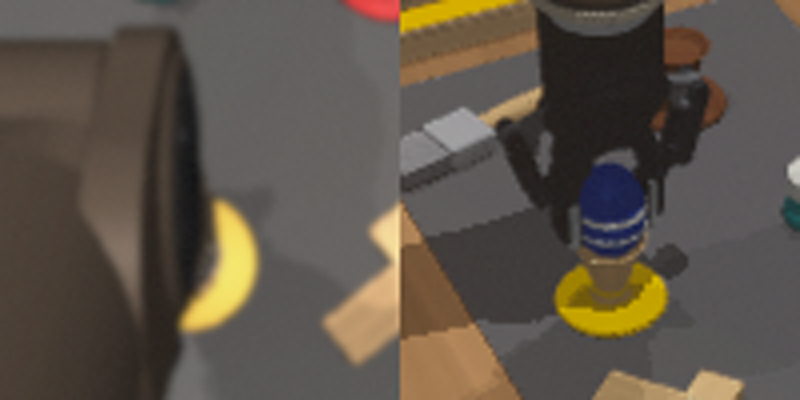

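```bash
python3 -m creep '[[[0,0,-0.02],[0,0,0]],[[0,0,-0.07],[0,0,0]],[[0,0,-0.2],[0,0,0]],[[0,0,-0.45],[0,0,0]],[[0,0,-0.7],[0,0,0]],[[0,0,-0.9],[0,0,0]],[[0,0,-1],[0,0,0]]]' 
python3 -m creep '[[[0.1,0.08,0],[0,0,0]],[[0.3,0.23,0],[0,0,0]],[[0.6,0.46,0],[0,0,0]],[[0.885,0.686,0],[0,0,0]]]' 
python3 -m creep '[[[0.3,0.23,0],[0,0,0]],[[0.55,0.43,0],[0,0,0]],[[0.75,0.58,0],[0,0,0]],[[0.85,0.66,0.1],[0,0,0]],[[0.885,0.686,0.3],[0,0,0]],[[0.885,0.686,0.5],[0,0,0]],[[0.885,0.686,0.6],[0,0,0]],[[0.885,0.686,0.6],[0,0,0]],[[0.885,0.686,0.6],[0,0,0]]]' 
python3 - <<'E' 2>/dev/null
from h import *
cs=cams(); q=readout.read_state(); p=q["position"]; print(q["position"],q["eef_rot"],q["grip_width"],q["q"])
im=[c["frame"][:,:,::-1].copy() for c in cs.values()]
im=[cv2.resize(i,None,fx=4,fy=4,interpolation=2) for i in im]
e=p+[0,0,-.0073]
for b,c in zip(im,cs.values()):
    cv2.polylines(b,[np.int32(cv2.convexHull(np.float32(proj(c,EGG+e)))*4)],1,(255,255,255),1)
    for R,z in((.038,.002),(.0255,.055)): cv2.polylines(b,[np.int32(proj(c,np.c_[ring*R+[.6218,.302],np.full(40,z)])*4)],1,(255,0,255),1)
cv2.imwrite("pics/g3.png",np.hstack([im[0][400:800,580:980],im[1][360:760,1080:1480]]))
E
```

```text
t: 5.3
position: [0.4849, 0.1249, 0.1837]
eef_rot: [0.707, 0.707, 0.001, 0.0]
ft_force: [0.5, -0.6, -0.3]
grip_width: 0.539
grip_force: 31.0
t: 5.7
position: [0.5533, 0.2153, 0.1803]
eef_rot: [0.707, 0.707, -0.0, -0.0]
ft_force: [0.2, -1.0, 0.6]
grip_width: 0.54
grip_force: 31.0
t: 6.6
position: [0.6214, 0.3015, 0.1214]
eef_rot: [0.707, 0.707, -0.0, 0.0]
ft_force: [0.5, 0.7, -0.8]
grip_width: 0.539
grip_force: 31.0
[0.62194397 0.3017979  0.12235974] [7.07231924e-01 7.06981156e-01 7.70667626e-04 2.35973060e-04] 0.5431895170973642 [-0.81510353  0.69175832  0.47086482  1.56176969 -0.35775973  0.97303866
 -0.23495013]
```

View pics/g3.png

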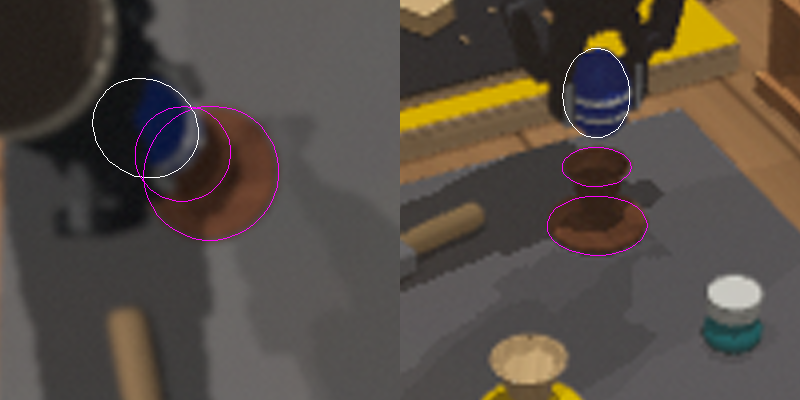

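```bash
python3 -m creep '[[[0.005,0,0.15],[0,0,0]],[[0.005,0,0.27],[0,0,0]],[[0.005,0,0.34],[0,0,0]],[[0.005,0,0.37],[0,0,0]],[[0.005,0,0.385],[0,0,0]],[[0.005,0,0.385],[0,0,0]],[[0.005,0,0.385],[0,0,0]]]'
python3 -m creep '[[[0,0,0.005],[0,0,0]],[[0,0,0.01],[0,0,0]],[[0,0,0.01],[0,0,0]],[[0,0,0.01],[0,0,0]]]'
```

```text
t: 7.4
position: [0.6217, 0.3023, 0.0831]
eef_rot: [0.707, 0.707, 0.0, 0.0]
ft_force: [-0.5, 0.0, -0.1]
grip_width: 0.541
grip_force: 31.0
t: 7.8
position: [0.6217, 0.3024, 0.0825]
eef_rot: [0.707, 0.707, 0.0, 0.0]
ft_force: [-1.4, -0.6, 6.6]
grip_width: 0.539
grip_force: 31.4
```

```bash
python3 -m creep '[[[0,0,0],[0,0,0]],[[0,0,0],[0,0,0]],[[0,0,0],[0,0,0]],[[0,0,0],[0,0,0]],[[0,0,0],[0,0,0]],[[0,0,0],[0,0,0]]]' 1
python3 -m creep '[[[0,0,-0.1],[0,0,0]],[[0,0,-0.3],[0,0,0]],[[0,0,-0.6],[0,0,0]],[[0,0,-0.9],[0,0,0]],[[0,0,-1],[0,0,0]]]'
for i in 1 2 3 4; do python3 -m creep '[[[-0.43,-0.117,0],[0,0,0]],[[-0.862,-0.233,0],[0,0,0]]]' | cat >/dev/null; done
python3 -m creep '[[[-0.4,-0.11,0],[0,0,0]],[[-0.7,-0.2,0],[0,0,0]],[[-0.862,-0.233,0.1],[0,0,0]],[[-0.862,-0.233,0.1],[0,0,0]],[[-0.862,-0.233,0.1],[0,0,0]]]'
python3 - <<'E' 2>/dev/null
from h import *
cs=cams(); q=readout.read_state(); p=q["position"]; print(q["position"],q["eef_rot"],q["q"])
im=[cv2.resize(c["frame"][:,:,::-1],None,fx=4,fy=4,interpolation=2) for c in cs.values()]
for b,c in zip(im,cs.values()):
    for x in([.6217,.3024],[.505,-.1285]):
        cv2.polylines(b,[np.int32(cv2.convexHull(np.float32(proj(c,EGG+np.r_[x,.075])))*4)],1,(255,255,255),1)
        for R,z in((.038,.002),(.0255,.055)): cv2.polylines(b,[np.int32(proj(c,np.c_[ring*R+x,np.full(40,z)])*4)],1,(255,0,255),1)
cv2.imwrite("pics/g4.png",np.vstack([np.hstack([im[0][400:700,620:1020],im[1][380:680,1080:1480]]),np.hstack([im[0][640:940,1400:1800],im[1][780:1080,1230:1630]])]))
E
```

```text
t: 8.4
position: [0.6213, 0.3023, 0.0818]
eef_rot: [0.707, 0.707, -0.0, 0.0]
ft_force: [-0.2, 0.2, 1.0]
grip_width: 1.0
grip_force: 0.0
t: 8.9
position: [0.623, 0.3026, 0.1861]
eef_rot: [0.707, 0.707, 0.003, 0.001]
ft_force: [-0.0, 0.2, 0.5]
grip_width: 1.003
grip_force: 0.0
t: 10.2
position: [0.5047, -0.1285, 0.1718]
eef_rot: [0.707, 0.707, 0.0, -0.0]
ft_force: [1.0, 0.3, 0.6]
grip_width: 0.999
grip_force: 0.0
[ 0.50528968 -0.12747599  0.17196044] [ 7.06560865e-01  7.07652218e-01  2.60271636e-04 -1.21606514e-04] [-0.27958184  0.38610865  0.56360059  1.95966766 -0.26740224  0.86876169
  0.42670963]
```

View pics/g4.png

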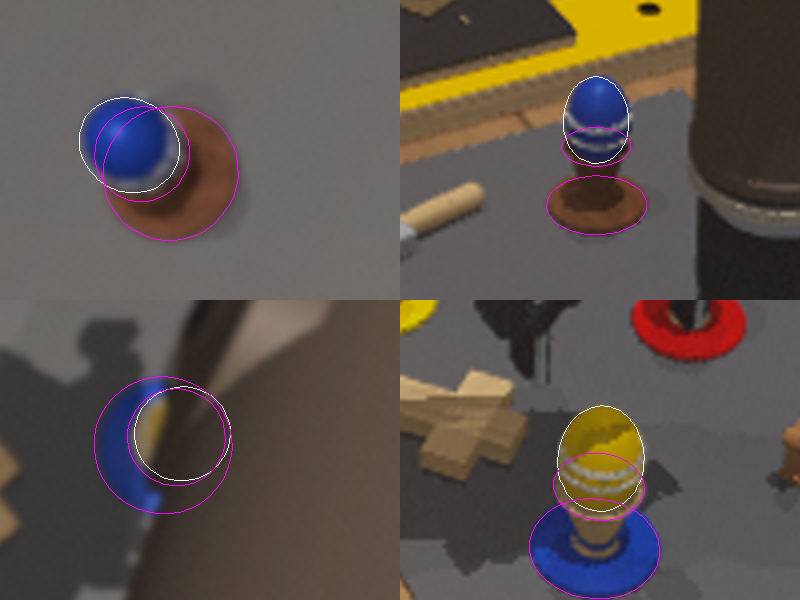

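```bash
python3 -m creep '[[[0,0,0.3],[0,0,0]],[[0,0,0.6],[0,0,0]],[[0,0,0.8],[0,0,0]],[[0,0,0.88],[0,0,0]],[[0,0,0.905],[0,0,0]],[[0,0,0.905],[0,0,0]],[[0,0,0.905],[0,0,0]]]'
python3 -m creep '[[[0,0,0],[0,0,0]],[[0,0,0],[0,0,0]],[[0,0,0],[0,0,0]],[[0,0,0],[0,0,0]],[[0,0,0],[0,0,0]],[[0,0,0],[0,0,0]],[[0,0,0],[0,0,0]],[[0,0,0],[0,0,0]]]' 0 30
python3 -m creep '[[[0,0,-0.02],[0,0,0]],[[0,0,-0.07],[0,0,0]],[[0,0,-0.2],[0,0,0]],[[0,0,-0.45],[0,0,0]],[[0,0,-0.7],[0,0,0]],[[0,0,-0.9],[0,0,0]],[[0,0,-1],[0,0,0]]]' 
python3 -m creep '[[[0.1,0,0],[0,0,0]],[[0.3,-0.02,0],[0,0,0]],[[0.6,-0.05,0],[0,0,0]],[[0.85,-0.07,0],[0,0,0]]]' | cat >/dev/null
python3 -m creep '[[[0.3,-0.02,0],[0,0,0]],[[0.6,-0.05,0],[0,0,0]],[[0.85,-0.07,0],[0,0,0]]]' | cat >/dev/null
python3 -m creep '[[[0.3,-0.02,0],[0,0,0]],[[0.55,-0.04,0],[0,0,0]],[[0.75,-0.07,0],[0,0,0]],[[0.83,-0.07,0.1],[0,0,0]],[[0.84,-0.07,0.3],[0,0,0]],[[0.84,-0.07,0.5],[0,0,0]],[[0.84,-0.07,0.6],[0,0,0]],[[0.84,-0.07,0.6],[0,0,0]],[[0.84,-0.07,0.6],[0,0,0]]]' 
python3 - <<'E' 2>/dev/null
from h import *
cs=cams(); q=readout.read_state(); p=q["position"]; print(q["position"],q["eef_rot"],q["q"])
im=[cv2.resize(c["frame"][:,:,::-1],None,fx=4,fy=4,interpolation=2) for c in cs.values()]
x=[.484,.125]
for b,c in zip(im,cs.values()):
    cv2.polylines(b,[np.int32(cv2.convexHull(np.float32(proj(c,EGG+p-[0,0,.0073])))*4)],1,(255,255,255),1)
    for R,z in((.038,.002),(.0255,.055)): cv2.polylines(b,[np.int32(proj(c,np.c_[ring*R+x,np.full(40,z)])*4)],1,(255,0,255),1)
cv2.imwrite("pics/g5.png",np.hstack([im[0][580:980,900:1300],im[1][540:940,1010:1410]]))
E
```

```text
t: 11.0
position: [0.5056, -0.1287, 0.0823]
eef_rot: [0.707, 0.707, 0.001, 0.001]
ft_force: [0.4, -0.4, -0.0]
grip_width: 0.997
grip_force: 0.0
t: 11.8
position: [0.5051, -0.1287, 0.082]
eef_rot: [0.707, 0.707, 0.0, 0.0]
ft_force: [-2.3, 1.7, 9.3]
grip_width: 0.54
grip_force: 29.5
t: 12.5
position: [0.5056, -0.1291, 0.1837]
eef_rot: [0.707, 0.707, 0.001, 0.001]
ft_force: [-0.2, 0.5, -0.5]
grip_width: 0.543
grip_force: 30.9
t: 14.1
position: [0.4839, 0.1248, 0.1213]
eef_rot: [0.707, 0.707, -0.0, 0.0]
ft_force: [0.2, -0.8, 0.3]
grip_width: 0.54
grip_force: 30.9
[0.48436604 0.12518993 0.12192657] [7.07285485e-01 7.06927811e-01 5.10902584e-04 2.25793298e-04] [-0.72408562  0.42052807  0.48217506  2.05446634 -0.28811315  0.7296103
 -0.06166915]
```

View pics/g5.png

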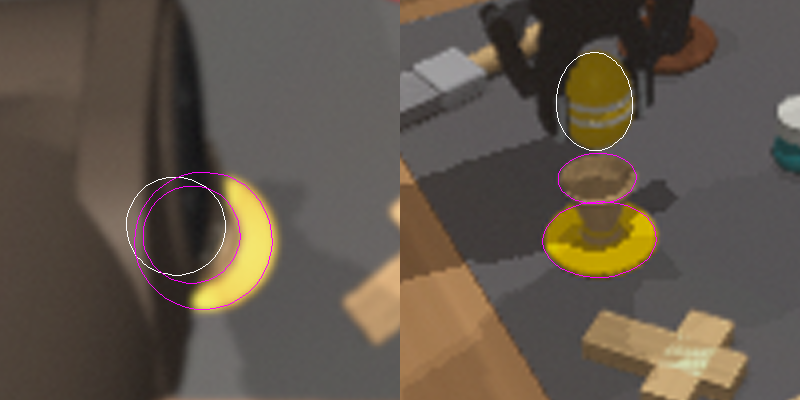

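```bash
python3 -m creep '[[[-0.005,0,0.15],[0,0,0]],[[-0.005,0,0.27],[0,0,0]],[[-0.005,0,0.34],[0,0,0]],[[-0.005,0,0.37],[0,0,0]],[[-0.005,0,0.385],[0,0,0]],[[-0.005,0,0.385],[0,0,0]],[[-0.005,0,0.385],[0,0,0]]]'
python3 -m creep '[[[0,0,0.005],[0,0,0]],[[0,0,0.01],[0,0,0]],[[0,0,0.01],[0,0,0]],[[0,0,0.01],[0,0,0]]]'
```

```text
t: 14.9
position: [0.4841, 0.1248, 0.0831]
eef_rot: [0.707, 0.707, 0.0, 0.0]
ft_force: [-0.2, -0.0, -1.2]
grip_width: 0.543
grip_force: 30.9
t: 15.3
position: [0.484, 0.1249, 0.0821]
eef_rot: [0.707, 0.707, 0.0, 0.0]
ft_force: [-1.0, 0.1, 4.7]
grip_width: 0.537
grip_force: 31.3
```

```bash
python3 -m creep '[[[0,0,0],[0,0,0]],[[0,0,0],[0,0,0]],[[0,0,0],[0,0,0]],[[0,0,0],[0,0,0]],[[0,0,0],[0,0,0]],[[0,0,0],[0,0,0]]]' 1
python3 -m creep '[[[0,0,-0.1],[0,0,0]],[[0,0,-0.3],[0,0,0]],[[0,0,-0.6],[0,0,0]],[[0,0,-0.9],[0,0,0]],[[0,0,-1],[0,0,0]],[[0,0,-1],[0,0,0]]]' | grep pos
python3 -m creep '[[[0.3,0.23,0],[0,0,0]],[[0.6,0.46,0],[0,0,0]],[[0.888,0.688,0],[0,0,0]]]' | grep pos
python3 -m creep '[[[0.3,0.23,0],[0,0,0]],[[0.6,0.46,0],[0,0,0]],[[0.8,0.62,0],[0,0,0]],[[0.888,0.688,0],[0,0,0]],[[0.888,0.688,0],[0,0,0]],[[0.888,0.688,0],[0,0,0]]]'
python3 - <<'E' 2>/dev/null
from h import *
q=readout.read_state(); print(q["position"],q["q"])
E
```

```text
t: 15.9
position: [0.4838, 0.1248, 0.0818]
eef_rot: [0.707, 0.707, -0.0, -0.0]
ft_force: [-0.8, 0.3, 0.1]
grip_width: 1.001
grip_force: 0.0
position: [0.4847, 0.1252, 0.1835]
position: [0.5526, 0.2147, 0.1805]
t: 17.4
position: [0.6208, 0.3008, 0.181]
eef_rot: [0.708, 0.707, -0.001, 0.0]
ft_force: [0.2, -0.6, 0.0]
grip_width: 0.999
grip_force: 0.0
[0.62079897 0.30076047 0.18099307] [-0.8241494   0.63275128  0.48773352  1.50853724 -0.3184538   1.0818582
 -0.26701589]
```

```bash
python3 -m creep '[[[0.012,0.008,0.3],[0,0,0]],[[0.012,0.008,0.6],[0,0,0]],[[0.012,0.008,0.85],[0,0,0]],[[0.012,0.008,0.97],[0,0,0]],[[0.012,0.008,0.995],[0,0,0]],[[0.012,0.008,0.995],[0,0,0]],[[0.012,0.008,0.995],[0,0,0]]]' | grep pos
python3 -m creep '[[[0,0,0],[0,0,0]],[[0,0,0],[0,0,0]],[[0,0,0],[0,0,0]],[[0,0,0],[0,0,0]],[[0,0,0],[0,0,0]],[[0,0,0],[0,0,0]],[[0,0,0],[0,0,0]],[[0,0,0],[0,0,0]]]' 0 30
python3 -m creep '[[[0,0,-0.02],[0,0,0]],[[0,0,-0.07],[0,0,0]],[[0,0,-0.2],[0,0,0]],[[0,0,-0.45],[0,0,0]],[[0,0,-0.7],[0,0,0]],[[0,0,-0.9],[0,0,0]],[[0,0,-1],[0,0,0]]]' 
python3 -m creep '[[[-0.1,-0.03,0],[0,0,0]],[[-0.3,-0.08,0],[0,0,0]],[[-0.6,-0.16,0],[0,0,0]],[[-0.862,-0.234,0],[0,0,0]]]' | grep pos
for i in 1 2 3; do python3 -m creep '[[[-0.3,-0.08,0],[0,0,0]],[[-0.6,-0.16,0],[0,0,0]],[[-0.862,-0.234,0],[0,0,0]]]' | grep pos; done
python3 -m creep '[[[-0.3,-0.08,0],[0,0,0]],[[-0.55,-0.15,0],[0,0,0]],[[-0.75,-0.21,0],[0,0,0]],[[-0.85,-0.23,0],[0,0,0]],[[-0.862,-0.234,0.2],[0,0,0]],[[-0.862,-0.234,0.4],[0,0,0]],[[-0.862,-0.234,0.6],[0,0,0]],[[-0.862,-0.234,0.6],[0,0,0]],[[-0.862,-0.234,0.6],[0,0,0]]]'
```

```text
position: [0.6231, 0.3036, 0.0839]
t: 18.9
position: [0.6225, 0.3038, 0.0832]
eef_rot: [0.707, 0.707, 0.0, 0.0]
ft_force: [-1.9, -1.1, 5.4]
grip_width: 0.541
grip_force: 30.3
t: 19.6
position: [0.6233, 0.3038, 0.1854]
eef_rot: [0.707, 0.707, 0.002, 0.001]
ft_force: [0.5, -1.0, -0.7]
grip_width: 0.539
grip_force: 30.9
position: [0.5975, 0.2151, 0.181]
position: [0.5739, 0.1285, 0.1813]
position: [0.5503, 0.0426, 0.1814]
position: [0.5267, -0.0434, 0.1814]
t: 21.8
position: [0.5048, -0.1272, 0.1221]
eef_rot: [0.707, 0.707, -0.0, -0.001]
ft_force: [0.6, 0.0, -1.2]
grip_width: 0.538
grip_force: 31.1
```

```bash
python3 -m creep '[[[0,0,0.15],[0,0,0]],[[0,0,0.27],[0,0,0]],[[0,0,0.34],[0,0,0]],[[0,0,0.36],[0,0,0]],[[0,0,0.375],[0,0,0]],[[0,0,0.375],[0,0,0]],[[0,0,0.375],[0,0,0]]]'
python3 -m creep '[[[0,0,0.005],[0,0,0]],[[0,0,0.01],[0,0,0]],[[0,0,0.015],[0,0,0]],[[0,0,0.015],[0,0,0]],[[0,0,0.015],[0,0,0]]]'
```

```text
t: 22.5
position: [0.5055, -0.1275, 0.0851]
eef_rot: [0.707, 0.707, 0.0, 0.0]
ft_force: [0.7, 0.0, -1.3]
grip_width: 0.538
grip_force: 31.1
t: 23.0
position: [0.5052, -0.1274, 0.0833]
eef_rot: [0.707, 0.707, 0.0, -0.0]
ft_force: [-0.1, 0.8, -0.6]
grip_width: 0.537
grip_force: 31.1
```

```bash
python3 -m creep '[[[0,0,0.004],[0,0,0]],[[0,0,0.008],[0,0,0]],[[0,0,0.008],[0,0,0]],[[0,0,0.008],[0,0,0]]]'
```

```text
t: 23.4
position: [0.5053, -0.1274, 0.0831]
eef_rot: [0.707, 0.707, 0.0, -0.0]
ft_force: [-2.9, 1.4, 9.3]
grip_width: 0.543
grip_force: 31.8
```

```bash
python3 -m creep '[[[0,0,0],[0,0,0]],[[0,0,0],[0,0,0]],[[0,0,0],[0,0,0]],[[0,0,0],[0,0,0]],[[0,0,0],[0,0,0]],[[0,0,0],[0,0,0]]]' 1 | grep -E "pos|wid"
python3 -m creep '[[[0,0,-0.1],[0,0,0]],[[0,0,-0.3],[0,0,0]],[[0,0,-0.6],[0,0,0]],[[0,0,-0.9],[0,0,0]],[[0,0,-1],[0,0,0]],[[0,0,-1],[0,0,0]]]' | grep pos
python3 -m creep '[[[0.3,0.32,0],[0,0,0]],[[0.6,0.65,0],[0,0,0]],[[0.7,0.76,0],[0,0,0]]]' | grep pos
python3 -m creep '[[[0.3,0.32,0],[0,0,0]],[[0.6,0.65,0],[0,0,0]],[[0.7,0.76,0],[0,0,0]],[[0.7,0.76,0.1],[0,0,0]],[[0.7,0.76,0.1],[0,0,0]],[[0.7,0.76,0.1],[0,0,0]]]'
python3 - <<'E' 2>/dev/null
from h import *
cs=cams(); q=readout.read_state(); p=q["position"]; print(q["position"],q["q"])
im=[cv2.resize(c["frame"][:,:,::-1],None,fx=4,fy=4,interpolation=2) for c in cs.values()]
for b,c in zip(im,cs.values()):
    for x in([.505,-.1285],[.657,.0127],[.4838,.1245]):
        cv2.polylines(b,[np.int32(cv2.convexHull(np.float32(proj(c,EGG+np.r_[x,.075])))*4)],1,(255,255,255),1)
        for R,z in((.038,.002),(.0255,.055)): cv2.polylines(b,[np.int32(proj(c,np.c_[ring*R+x,np.full(40,z)])*4)],1,(255,0,255),1)
cv2.imwrite("pics/g6.png",np.vstack([np.hstack([im[0][360:660,1100:1500],im[1][620:920,1320:1720]]),np.hstack([im[0][640:940,1400:1800],im[1][780:1080,1230:1630]])]))
E
```

```text
position: [0.5052, -0.1274, 0.0825]
grip_width: 0.997
position: [0.5062, -0.1276, 0.1843]
position: [0.5834, -0.0528, 0.181]
t: 25.5
position: [0.6557, 0.0108, 0.1715]
eef_rot: [0.708, 0.706, -0.001, -0.001]
ft_force: [0.1, -1.0, -0.5]
grip_width: 1.002
grip_force: 0.0
[0.65647622 0.01107168 0.17259066] [-0.42891197  0.59271205  0.51867238  1.61445235 -0.3299476   1.02326681
  0.18770829]
```

View pics/g6.png

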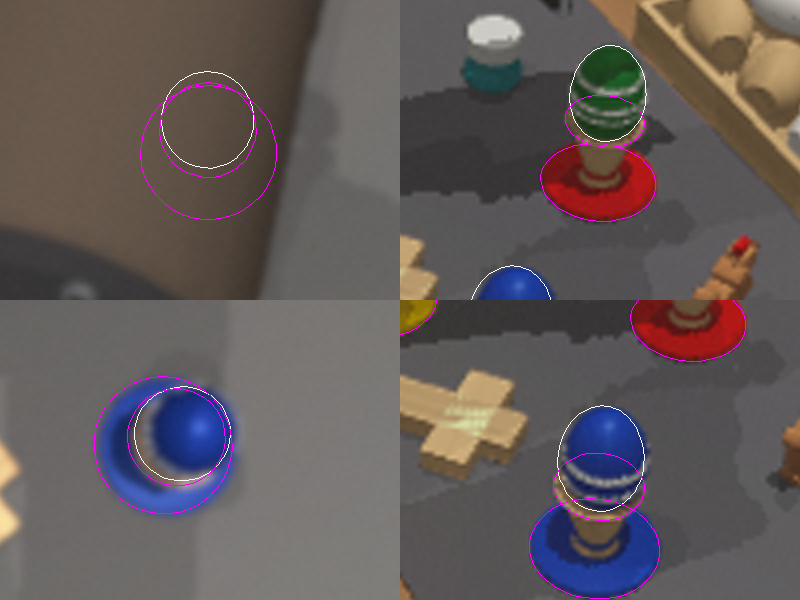

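```bash
python3 -m creep '[[[0.012,0.005,0.3],[0,0,0]],[[0.012,0.005,0.6],[0,0,0]],[[0.012,0.005,0.8],[0,0,0]],[[0.012,0.005,0.88],[0,0,0]],[[0.012,0.005,0.9],[0,0,0]],[[0.012,0.005,0.9],[0,0,0]],[[0.012,0.005,0.9],[0,0,0]]]' | grep pos
python3 -m creep '[[[0,0,0],[0,0,0]],[[0,0,0],[0,0,0]],[[0,0,0],[0,0,0]],[[0,0,0],[0,0,0]],[[0,0,0],[0,0,0]],[[0,0,0],[0,0,0]],[[0,0,0],[0,0,0]],[[0,0,0],[0,0,0]]]' 0 30
python3 -m creep '[[[0,0,-0.02],[0,0,0]],[[0,0,-0.07],[0,0,0]],[[0,0,-0.2],[0,0,0]],[[0,0,-0.45],[0,0,0]],[[0,0,-0.7],[0,0,0]],[[0,0,-0.9],[0,0,0]],[[0,0,-1],[0,0,0]]]' 
python3 -m creep '[[[0.1,0,0],[0,0,0]],[[0.3,-0.03,0],[0,0,0]],[[0.6,-0.07,0],[0,0,0]],[[0.965,-0.117,0],[0,0,0]]]' | grep pos
python3 -m creep '[[[0.3,-0.03,0],[0,0,0]],[[0.6,-0.07,0],[0,0,0]],[[0.965,-0.117,0],[0,0,0]]]' | grep pos
python3 -m creep '[[[0.3,-0.03,0],[0,0,0]],[[0.6,-0.07,0],[0,0,0]],[[0.85,-0.1,0],[0,0,0]],[[0.95,-0.117,0.1],[0,0,0]],[[0.965,-0.117,0.3],[0,0,0]],[[0.965,-0.117,0.5],[0,0,0]],[[0.965,-0.117,0.6],[0,0,0]],[[0.965,-0.117,0.6],[0,0,0]],[[0.965,-0.117,0.6],[0,0,0]]]'
python3 - <<'E' 2>/dev/null
from h import *
cs=cams(); q=readout.read_state(); p=q["position"]; print(q["position"],q["q"])
im=[cv2.resize(c["frame"][:,:,::-1],None,fx=4,fy=4,interpolation=2) for c in cs.values()]
for b,c in zip(im,cs.values()):
    cv2.polylines(b,[np.int32(cv2.convexHull(np.float32(proj(c,EGG+p-[0,0,.0073])))*4)],1,(255,255,255),1)
    for R,z in((.038,.002),(.0255,.055)): cv2.polylines(b,[np.int32(proj(c,np.c_[ring*R+[.6218,.302],np.full(40,z)])*4)],1,(255,0,255),1)
im2=[cv2.resize(c["frame"][:,:,::-1],None,fx=7,fy=7,interpolation=2) for c in cs.values()]
cv2.imwrite("pics/g7.png",np.vstack([np.hstack([im[0][450:750,600:1000],im[1][340:640,1080:1480]]),np.hstack([im2[0][1210:1510,2550:2950],im2[1][1520:1820,2300:2700]])]))
E
```

```text
position: [0.6585, 0.0136, 0.0839]
t: 27.1
position: [0.6579, 0.0139, 0.0832]
eef_rot: [0.707, 0.707, 0.0, 0.0]
ft_force: [-1.1, 0.6, 5.4]
grip_width: 0.539
grip_force: 30.4
t: 27.8
position: [0.6587, 0.0135, 0.1855]
eef_rot: [0.707, 0.707, 0.001, 0.001]
ft_force: [1.2, -0.1, -1.0]
grip_width: 0.543
grip_force: 30.9
position: [0.6453, 0.1106, 0.1814]
position: [0.6334, 0.2078, 0.1813]
t: 29.4
position: [0.6229, 0.3027, 0.1226]
eef_rot: [0.707, 0.707, -0.0, 0.0]
ft_force: [0.3, 0.3, -0.1]
grip_width: 0.538
grip_force: 30.9
[0.62333767 0.30315602 0.12346743] [-0.82404771  0.6961774   0.48663382  1.55626393 -0.369373    0.9802167
 -0.22708585]
```

View pics/g7.png

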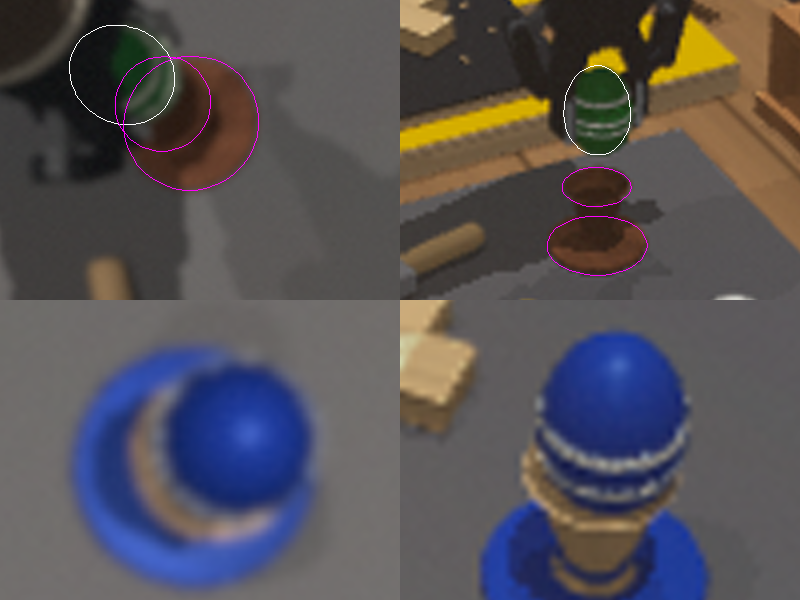

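```bash
python3 -m creep '[[[0,-0.012,0.15],[0,0,0]],[[0,-0.012,0.27],[0,0,0]],[[0,-0.012,0.34],[0,0,0]],[[0,-0.012,0.37],[0,0,0]],[[0,-0.012,0.385],[0,0,0]],[[0,-0.012,0.385],[0,0,0]],[[0,-0.012,0.385],[0,0,0]]]' 
python3 -m creep '[[[0,0,0.004],[0,0,0]],[[0,0,0.008],[0,0,0]],[[0,0,0.012],[0,0,0]],[[0,0,0.012],[0,0,0]],[[0,0,0.012],[0,0,0]]]'
python3 - <<'E' 2>/dev/null
from h import *
cs=cams(); np.set_printoptions(precision=2,suppress=True)
old={n:dict(c,frame=cv2.imread(f"pics/{n}0.png")[:,:,::-1].copy()) for n,c in cs.items()}
for e0,e1,x in(("yellow","blue",(.505,-.1285)),("blue","yellow",(.4838,.1245))):
    for n in cs:
        # pointed cap pixels only: raw mask, biggest component near the cap
        out=[]
        for c,e in((old[n],e0),(cs[n],e1)):
            u=proj(c,[np.r_[x,.095]])[0]; k,l,st,ce=cv2.connectedComponentsWithStats(mask(c,e))
            out.append((ce[l[int(u[1]),int(u[0])]],st[l[int(u[1]),int(u[0])]]))
        print(e0,'->',e1,n,out)
E
```

```text
t: 30.2
position: [0.6218, 0.3034, 0.0844]
eef_rot: [0.707, 0.707, 0.0, 0.0]
ft_force: [-0.4, 0.6, -0.7]
grip_width: 0.539
grip_force: 30.9
t: 30.7
position: [0.6216, 0.3034, 0.0833]
eef_rot: [0.707, 0.707, 0.0, 0.0]
ft_force: [-1.8, 0.4, 5.1]
grip_width: 0.542
grip_force: 31.3
yellow -> blue top [(array([397.42, 192.82]), array([388, 184,  20,  19, 290], dtype=int32)), (array([392.03, 195.6 ]), array([376, 181,  32,  32, 583], dtype=int32))]
yellow -> blue side [(array([357.79, 229.52]), array([348, 221,  20,  17, 255], dtype=int32)), (array([358.92, 230.37]), array([350, 222,  19,  17, 262], dtype=int32))]
blue -> yellow top [(array([271.9, 202.6]), array([263, 194,  19,  19, 281], dtype=int32)), (array([321.94, 200.18]), array([     0,      0,    640,    400, 253393], dtype=int32))]
blue -> yellow side [(array([301.3 , 167.94]), array([294, 161,  16,  14, 181], dtype=int32)), (array([301.32, 167.02]), array([293, 160,  17,  14, 179], dtype=int32))]
```

```bash
python3 -m creep '[[[0,0,0],[0,0,0]],[[0,0,0],[0,0,0]],[[0,0,0],[0,0,0]],[[0,0,0],[0,0,0]],[[0,0,0],[0,0,0]],[[0,0,0],[0,0,0]]]' 1 | grep -E "pos|wid"
python3 -m creep '[[[0,0,-0.1],[0,0,0]],[[0,0,-0.3],[0,0,0]],[[0,0,-0.6],[0,0,0]],[[0,0,-0.9],[0,0,0]],[[0,0,-1],[0,0,0]],[[0,0,-1],[0,0,0]]]' | grep pos
python3 - <<'E' 2>/dev/null
from h import *
cs=cams()
im=[cv2.resize(c["frame"][:,:,::-1],None,fx=6,fy=6,interpolation=2) for c in cs.values()]
for b,c in zip(im,cs.values()):
    for x in([.617,-.292],[.657,.0127]):
        for R,z in((.038,.002),(.0255,.055)): cv2.polylines(b,[np.int32(proj(c,np.c_[ring*R+x,np.full(40,z)])*6)],1,(255,0,255),1)
    cv2.polylines(b,[np.int32(cv2.convexHull(np.float32(proj(c,EGG+[.617,-.292,.075])))*6)],1,(255,255,255),1)
cv2.imwrite("pics/g8.png",np.vstack([np.hstack([im[0][720:1020,2650:3050],im[1][1520:1820,2450:2850]]),np.hstack([im[0][600:900,1780:2180],im[1][1000:1300,2100:2500]])]))
E
```

```text
position: [0.6214, 0.3033, 0.0828]
grip_width: 1.001
position: [0.6225, 0.3036, 0.1852]
```

View pics/g8.png

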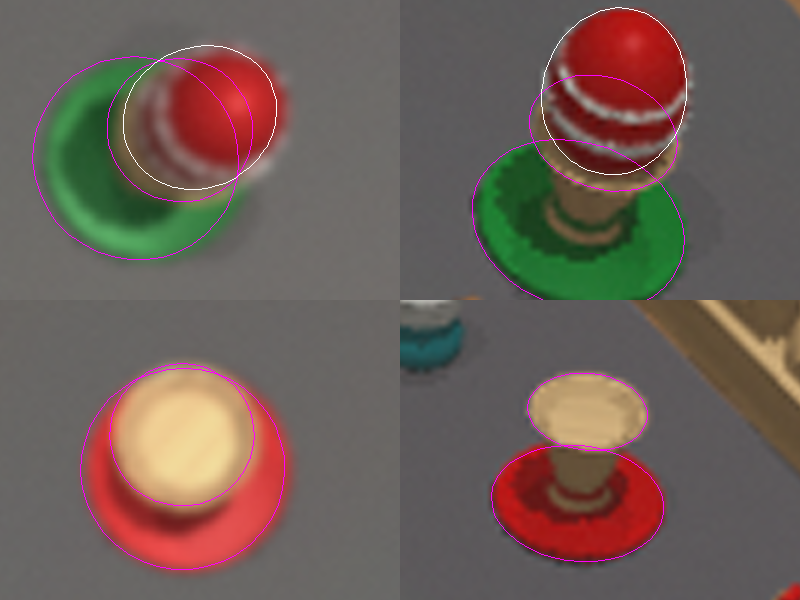

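```bash
for i in 1 2 3 4 5; do python3 -m creep '[[[-0.4,0,0],[0,0,0]],[[-0.8,-0.005,0],[0,0,0]],[[-0.994,-0.009,0],[0,0,0]]]' | grep pos; done
python3 -m creep '[[[-0.4,0,0],[0,0,0]],[[-0.75,-0.005,0],[0,0,0]],[[-0.994,-0.009,0],[0,0,0]],[[-0.994,-0.009,0.1],[0,0,0]],[[-0.994,-0.009,0.1],[0,0,0]],[[-0.994,-0.009,0.1],[0,0,0]],[[-0.994,-0.009,0.1],[0,0,0]]]' 
python3 - <<'E' 2>/dev/null
from h import *
q=readout.read_state(); print(q["position"],q["q"])
E
```

```text
position: [0.6199, 0.199, 0.1814]
position: [0.6189, 0.1001, 0.1819]
position: [0.618, 0.0013, 0.1821]
position: [0.617, -0.0981, 0.1821]
position: [0.6159, -0.1975, 0.182]
t: 34.3
position: [0.6166, -0.2912, 0.1726]
eef_rot: [0.706, 0.708, 0.0, -0.0]
ft_force: [0.8, -0.0, 0.5]
grip_width: 1.001
grip_force: 0.0
[ 0.61663805 -0.29121461  0.17256726] [ 0.04143115  0.63451338  0.52630312  1.54346647 -0.34960539  1.0590799
  0.65811295]
```

```bash
python3 -m creep '[[[-0.012,0.003,0.3],[0,0,0]],[[-0.012,0.003,0.6],[0,0,0]],[[-0.012,0.003,0.8],[0,0,0]],[[-0.012,0.003,0.88],[0,0,0]],[[-0.012,0.003,0.9],[0,0,0]],[[-0.012,0.003,0.9],[0,0,0]],[[-0.012,0.003,0.9],[0,0,0]]]' | grep pos
python3 -m creep '[[[0,0,0],[0,0,0]],[[0,0,0],[0,0,0]],[[0,0,0],[0,0,0]],[[0,0,0],[0,0,0]],[[0,0,0],[0,0,0]],[[0,0,0],[0,0,0]],[[0,0,0],[0,0,0]],[[0,0,0],[0,0,0]]]' 0 30
python3 -m creep '[[[0,0,-0.02],[0,0,0]],[[0,0,-0.07],[0,0,0]],[[0,0,-0.2],[0,0,0]],[[0,0,-0.45],[0,0,0]],[[0,0,-0.7],[0,0,0]],[[0,0,-0.9],[0,0,0]],[[0,0,-1],[0,0,0]]]' 
python3 -m creep '[[[0.1,0.01,0],[0,0,0]],[[0.3,0.03,0],[0,0,0]],[[0.6,0.07,0],[0,0,0]],[[0.763,0.1,0],[0,0,0]]]' | grep pos
for i in 1 2; do python3 -m creep '[[[0.3,0.03,0],[0,0,0]],[[0.6,0.07,0],[0,0,0]],[[0.763,0.1,0],[0,0,0]]]' | grep pos; done
python3 -m creep '[[[0.3,0.03,0],[0,0,0]],[[0.5,0.07,0],[0,0,0]],[[0.7,0.09,0],[0,0,0]],[[0.75,0.1,0.1],[0,0,0]],[[0.763,0.1,0.3],[0,0,0]],[[0.763,0.1,0.5],[0,0,0]],[[0.763,0.1,0.6],[0,0,0]],[[0.763,0.1,0.6],[0,0,0]],[[0.763,0.1,0.6],[0,0,0]],[[0.763,0.1,0.6],[0,0,0]]]'
```

```text
position: [0.6171, -0.2946, 0.0842]
t: 35.8
position: [0.6165, -0.2945, 0.0837]
eef_rot: [0.707, 0.707, 0.0, 0.0]
ft_force: [-0.7, 1.3, 5.5]
grip_width: 0.54
grip_force: 30.3
t: 36.5
position: [0.6171, -0.295, 0.1858]
eef_rot: [0.707, 0.707, 0.001, 0.002]
ft_force: [0.5, 0.1, -1.0]
grip_width: 0.541
grip_force: 30.9
position: [0.6264, -0.214, 0.1814]
position: [0.6365, -0.1379, 0.1819]
position: [0.6465, -0.0624, 0.1822]
t: 38.5
position: [0.657, 0.0103, 0.1238]
eef_rot: [0.707, 0.707, 0.001, 0.001]
ft_force: [-0.2, 0.1, 0.8]
grip_width: 0.543
grip_force: 30.9
```

```bash
python3 -m creep '[[[0.008,0,0.15],[0,0,0]],[[0.008,0,0.27],[0,0,0]],[[0.008,0,0.34],[0,0,0]],[[0.008,0,0.37],[0,0,0]],[[0.008,0,0.385],[0,0,0]],[[0.008,0,0.385],[0,0,0]],[[0.008,0,0.385],[0,0,0]]]' 
python3 -m creep '[[[0,0,0.004],[0,0,0]],[[0,0,0.008],[0,0,0]],[[0,0,0.012],[0,0,0]],[[0,0,0.012],[0,0,0]],[[0,0,0.012],[0,0,0]]]'
```

```text
t: 39.2
position: [0.6566, 0.0117, 0.0847]
eef_rot: [0.707, 0.707, 0.0, 0.0]
ft_force: [0.6, -1.6, -0.8]
grip_width: 0.542
grip_force: 30.9
t: 39.7
position: [0.6565, 0.0117, 0.0836]
eef_rot: [0.707, 0.707, 0.0, 0.0]
ft_force: [-1.9, 0.2, 6.1]
grip_width: 0.542
grip_force: 31.4
```

```bash
python3 -m creep '[[[0,0,0],[0,0,0]],[[0,0,0],[0,0,0]],[[0,0,0],[0,0,0]],[[0,0,0],[0,0,0]],[[0,0,0],[0,0,0]],[[0,0,0],[0,0,0]]]' 1 | grep -E "pos|wid"
python3 -m creep '[[[0,0,-0.1],[0,0,0]],[[0,0,-0.3],[0,0,0]],[[0,0,-0.6],[0,0,0]],[[0,0,-0.9],[0,0,0]],[[0,0,-1],[0,0,0]],[[0,0,-1],[0,0,0]]]' | grep pos
for i in 1 2; do python3 -m creep '[[[0.4,-0.05,0],[0,0,0]],[[0.8,-0.1,0],[0,0,0]],[[0.968,-0.116,0],[0,0,0]]]' | grep pos; done
python3 -m creep '[[[0.4,-0.05,0],[0,0,0]],[[0.7,-0.09,0],[0,0,0]],[[0.968,-0.116,0],[0,0,0]],[[0.968,-0.116,0.1],[0,0,0]],[[0.968,-0.116,0.1],[0,0,0]],[[0.968,-0.116,0.1],[0,0,0]],[[0.968,-0.116,0.1],[0,0,0]],[[0.968,-0.116,0.1],[0,0,0]]]' 
python3 - <<'E' 2>/dev/null
from h import *
q=readout.read_state(); print(q["position"],q["q"])
E
```

```text
position: [0.6563, 0.0116, 0.0831]
grip_width: 1.002
position: [0.6573, 0.0115, 0.1853]
position: [0.6431, 0.1138, 0.1812]
position: [0.6313, 0.2104, 0.1814]
t: 42.3
position: [0.6221, 0.3008, 0.1735]
eef_rot: [0.708, 0.706, 0.0, 0.0]
ft_force: [0.5, 0.6, -0.2]
grip_width: 1.001
grip_force: 0.0
[0.62209166 0.30079112 0.17350899] [-0.84240096  0.64660047  0.5215454   1.51716125 -0.34873911  1.07097779
 -0.24186797]
```

```bash
python3 -m creep '[[[0,0,0.3],[0,0,0]],[[0,0,0.6],[0,0,0]],[[0,0,0.8],[0,0,0]],[[0,0,0.88],[0,0,0]],[[0,0,0.905],[0,0,0]],[[0,0,0.905],[0,0,0]],[[0,0,0.905],[0,0,0]]]' | grep pos
python3 -m creep '[[[0,0,0],[0,0,0]],[[0,0,0],[0,0,0]],[[0,0,0],[0,0,0]],[[0,0,0],[0,0,0]],[[0,0,0],[0,0,0]],[[0,0,0],[0,0,0]],[[0,0,0],[0,0,0]],[[0,0,0],[0,0,0]]]' 0 30
python3 -m creep '[[[0,0,-0.02],[0,0,0]],[[0,0,-0.07],[0,0,0]],[[0,0,-0.2],[0,0,0]],[[0,0,-0.45],[0,0,0]],[[0,0,-0.7],[0,0,0]],[[0,0,-0.9],[0,0,0]],[[0,0,-1],[0,0,0]]]' 
python3 -m creep '[[[-0.1,0,0],[0,0,0]],[[-0.3,0,0],[0,0,0]],[[-0.6,-0.003,0],[0,0,0]],[[-0.9,-0.008,0],[0,0,0]],[[-0.991,-0.009,0],[0,0,0]]]' | grep pos
for i in 1 2 3 4; do python3 -m creep '[[[-0.4,0,0],[0,0,0]],[[-0.8,-0.005,0],[0,0,0]],[[-0.991,-0.009,0],[0,0,0]]]' | grep pos; done
python3 -m creep '[[[-0.4,0,0],[0,0,0]],[[-0.7,-0.005,0],[0,0,0]],[[-0.9,-0.009,0],[0,0,0]],[[-0.98,-0.009,0.1],[0,0,0]],[[-0.991,-0.009,0.3],[0,0,0]],[[-0.991,-0.009,0.5],[0,0,0]],[[-0.991,-0.009,0.6],[0,0,0]],[[-0.991,-0.009,0.6],[0,0,0]],[[-0.991,-0.009,0.6],[0,0,0]],[[-0.991,-0.009,0.6],[0,0,0]]]'
```

```text
position: [0.6224, 0.3023, 0.084]
t: 43.8
position: [0.6217, 0.3022, 0.0834]
eef_rot: [0.707, 0.707, 0.0, -0.0]
ft_force: [-1.7, -0.2, 6.2]
grip_width: 0.538
grip_force: 30.6
t: 44.5
position: [0.6226, 0.3023, 0.1857]
eef_rot: [0.707, 0.707, 0.002, 0.001]
ft_force: [0.8, -0.2, -0.9]
grip_width: 0.543
grip_force: 30.9
position: [0.6202, 0.1959, 0.1817]
position: [0.6189, 0.098, 0.182]
position: [0.6178, -0.0003, 0.1822]
position: [0.6166, -0.0993, 0.1821]
position: [0.6154, -0.1983, 0.1821]
t: 47.2
position: [0.6167, -0.2925, 0.1236]
eef_rot: [0.707, 0.707, 0.0, 0.001]
ft_force: [0.8, -0.4, -1.2]
grip_width: 0.543
grip_force: 30.9
```

```bash
python3 -m creep '[[[0.003,0,0.15],[0,0,0]],[[0.003,0,0.27],[0,0,0]],[[0.003,0,0.34],[0,0,0]],[[0.003,0,0.37],[0,0,0]],[[0.003,0,0.385],[0,0,0]],[[0.003,0,0.385],[0,0,0]],[[0.003,0,0.385],[0,0,0]]]' 
python3 -m creep '[[[0,0,0.004],[0,0,0]],[[0,0,0.008],[0,0,0]],[[0,0,0.012],[0,0,0]],[[0,0,0.012],[0,0,0]],[[0,0,0.012],[0,0,0]]]'
```

```text
t: 47.9
position: [0.6163, -0.2924, 0.0845]
eef_rot: [0.707, 0.707, 0.0, 0.0]
ft_force: [-0.2, 0.3, -1.1]
grip_width: 0.542
grip_force: 30.9
t: 48.4
position: [0.6163, -0.2923, 0.0834]
eef_rot: [0.707, 0.707, 0.0, 0.0]
ft_force: [-1.2, 1.5, 5.4]
grip_width: 0.538
grip_force: 31.4
```

```bash
python3 -m creep '[[[0,0,0],[0,0,0]],[[0,0,0],[0,0,0]],[[0,0,0],[0,0,0]],[[0,0,0],[0,0,0]],[[0,0,0],[0,0,0]],[[0,0,0],[0,0,0]]]' 1 | grep -E "pos|wid"
python3 -m creep '[[[0,0,-0.1],[0,0,0]],[[0,0,-0.3],[0,0,0]],[[0,0,-0.6],[0,0,0]],[[0,0,-0.9],[0,0,0]],[[0,0,-1],[0,0,0]],[[0,0,-1],[0,0,0]]]' | grep pos
python3 -m creep '[[[-0.4,-0.4,0],[0,0,0]],[[-0.8,-0.8,0],[0,0,0]],[[-1,-1,0],[0,0,0]],[[-1,-1,0],[0,0,0]]]' | grep pos
python3 - <<'E' 2>/dev/null
from h import *
cs=cams(); c0,c1=cs.values()
cv2.imwrite("pics/full.png",c0["frame"][:,:,::-1]);cv2.imwrite("pics/fulls.png",c1["frame"][:,:,::-1])
C={"red":(.657,.0122),"green":(.6165,-.2925),"blue":(.505,-.1285),"yellow":(.4838,.1245)}
rows=[]
for n in C:
    r_=[]
    for c,b in((c1,7),(c0,7)):
        i=cv2.resize(c["frame"][:,:,::-1],None,fx=b,fy=b,interpolation=2); u=(proj(c,[np.r_[C[n],.06]])[0]*b).astype(int)
        r_.append(i[max(u[1]-145,0):u[1]+145,max(u[0]-98,0):u[0]+98][:290,:196])
    rows.append(np.vstack(r_))
cv2.imwrite("pics/g9.png",np.hstack(rows)); print(np.hstack(rows).shape)
old={"red":"green","green":"red","blue":"yellow","yellow":"blue"}
for n,e0 in old.items():
    o=[]
    for nm,c in cs.items():
        p=dict(c,frame=cv2.imread(f"pics/{nm}0.png")[:,:,::-1].copy()); s=[]
        for cc,e in((p,e0),(c,n)):
            u=proj(c,[np.r_[C[n],.1]])[0]; k,l,st,ce=cv2.connectedComponentsWithStats(mask(cc,e)); L=l[int(u[1]),int(u[0])]; s.append(np.r_[ce[L],st[L,4]])
        o.append(np.round(s[1]-s[0],1))
    print(n,o)
E
```

```text
position: [0.6161, -0.2922, 0.0828]
grip_width: 1.003
position: [0.617, -0.2928, 0.1852]
position: [0.5092, -0.3981, 0.1824]
(580, 784, 3)
red [array([ 7.30000e+00, -8.23000e+01, -2.55556e+05]), array([ 0.2,  0.5, 51. ])]
green [array([   0.5,   -0.6, -124. ]), array([-1.26300e+02, -6.37000e+01,  2.55413e+05])]
blue [array([ -5.4,   2.8, 296. ]), array([1.2, 0.8, 4. ])]
yellow [array([ 5.82000e+01, -1.30000e+00,  2.44829e+05]), array([ 0. , -0.9, -4. ])]
```

View pics/g9.png

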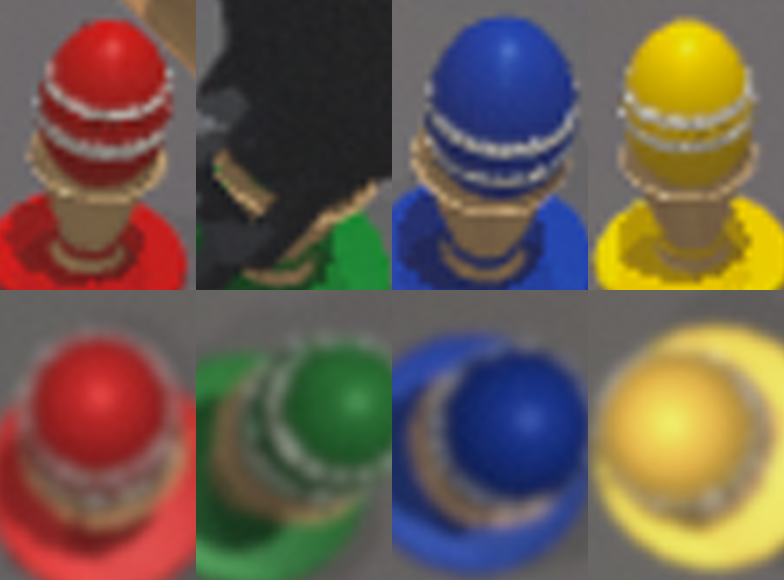

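```bash
for i in 1 2; do python3 -m creep '[[[0.4,0,0],[0,0,0]],[[0.8,-0.01,0],[0,0,0]],[[0.894,-0.014,0],[0,0,0]]]' | grep pos; done
python3 -m creep '[[[0.4,0,0],[0,0,0]],[[0.7,-0.01,0],[0,0,0]],[[0.894,-0.014,0],[0,0,0]],[[0.894,-0.014,0.1],[0,0,0]],[[0.894,-0.014,0.1],[0,0,0]],[[0.894,-0.014,0.1],[0,0,0]],[[0.894,-0.014,0.1],[0,0,0]]]' | grep pos
python3 -m creep '[[[0,0,0.3],[0,0,0]],[[0,0,0.6],[0,0,0]],[[0,0,0.8],[0,0,0]],[[0,0,0.88],[0,0,0]],[[0,0,0.905],[0,0,0]],[[0,0,0.905],[0,0,0]],[[0,0,0.905],[0,0,0]]]' | grep pos
```

```text
position: [0.5163, -0.2958, 0.1814]
position: [0.5143, -0.2068, 0.1818]
position: [0.5119, -0.1252, 0.1729]
position: [0.5126, -0.1243, 0.0834]
```

```bash
python3 -m creep '[[[-0.03,-0.03,0],[0,0,0]],[[-0.065,-0.075,0],[0,0,0]],[[-0.065,-0.075,0],[0,0,0]],[[-0.065,-0.075,0],[0,0,0]]]' | grep pos
python3 -m creep '[[[0,0,0],[0,0,0]],[[0,0,0],[0,0,0]],[[0,0,0],[0,0,0]],[[0,0,0],[0,0,0]],[[0,0,0],[0,0,0]],[[0,0,0],[0,0,0]],[[0,0,0],[0,0,0]],[[0,0,0],[0,0,0]]]' 0 30
python3 -m creep '[[[0,0,-0.02],[0,0,0]],[[0,0,-0.06],[0,0,0]],[[0.015,0,-0.06],[0,0,0]],[[0.03,0,-0.06],[0,0,0]],[[0.03,0,-0.04],[0,0,0]],[[0.03,0,-0.02],[0,0,0]],[[0.03,0,-0.01],[0,0,0]],[[0.03,0,-0.01],[0,0,0]],[[0.03,0,-0.01],[0,0,0]]]'
python3 -m creep '[[[0,0,0.004],[0,0,0]],[[0,0,0.008],[0,0,0]],[[0,0,0.012],[0,0,0]],[[0,0,0.012],[0,0,0]],[[0,0,0.012],[0,0,0]]]'
```

```text
position: [0.5043, -0.1307, 0.0826]
t: 53.3
position: [0.5046, -0.1304, 0.0827]
eef_rot: [0.707, 0.707, 0.0, 0.0]
ft_force: [-1.2, 0.8, 5.6]
grip_width: 0.542
grip_force: 30.0
t: 54.2
position: [0.5044, -0.1276, 0.0833]
eef_rot: [0.707, 0.707, -0.0, -0.0]
ft_force: [0.1, -0.7, -0.6]
grip_width: 0.543
grip_force: 30.8
t: 54.7
position: [0.5045, -0.1275, 0.0827]
eef_rot: [0.707, 0.707, 0.0, 0.0]
ft_force: [-1.8, 0.6, 6.8]
grip_width: 0.54
grip_force: 31.3
```

Contact felt; release, rise, and back off well clear (towards x−, y+) for a final look.

```bash
python3 -m creep '[[[0,0,0],[0,0,0]],[[0,0,0],[0,0,0]],[[0,0,0],[0,0,0]],[[0,0,0],[0,0,0]],[[0,0,0],[0,0,0]],[[0,0,0],[0,0,0]]]' 1 | grep -E "pos|wid"
python3 -m creep '[[[0,0,-0.1],[0,0,0]],[[0,0,-0.3],[0,0,0]],[[0,0,-0.6],[0,0,0]],[[0,0,-0.9],[0,0,0]],[[0,0,-1],[0,0,0]],[[0,0,-1],[0,0,0]]]' | grep pos
python3 -m creep '[[[0,-0.4,-0.2],[0,0,0]],[[0,-0.8,-0.4],[0,0,0]],[[0,-1,-0.5],[0,0,0]],[[0,-1,-0.5],[0,0,0]],[[0,-1,-0.5],[0,0,0]]]' | grep pos
python3 - <<'E' 2>/dev/null
from h import *
cs=cams(); i=cs["side"]["frame"][140:310,270:470,::-1]
cv2.imwrite("pics/final.png",cv2.resize(i,None,fx=3.5,fy=3.5,interpolation=2))
print({k:v for k,v in readout.read_state().items() if k in("t","position","ft_force")})
E
```

```text
position: [0.5044, -0.1275, 0.0822]
grip_width: 0.996
position: [0.5054, -0.1276, 0.1839]
position: [0.4044, -0.1271, 0.2318]
{'t': 56.5, 'position': array([ 0.40493697, -0.12722564,  0.23156035]), 'ft_force': array([-0.07404947,  0.6575037 , -0.53843544])}
```

View pics/final.png

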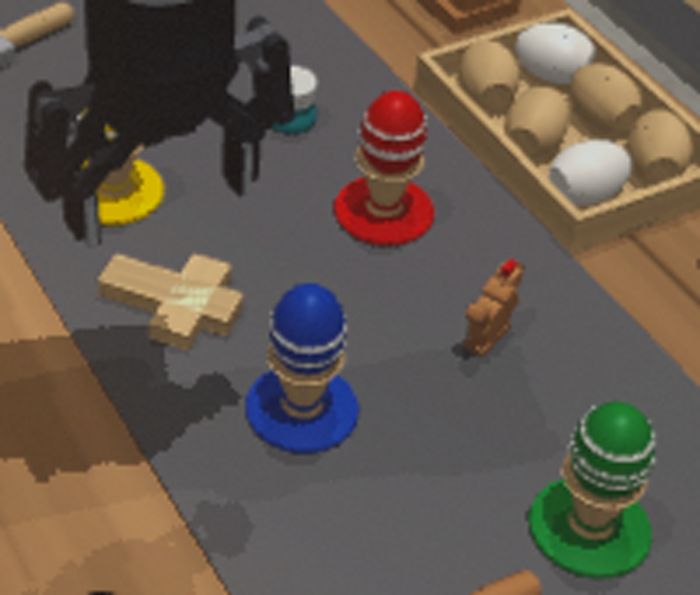

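The picture shows the red (393,130), blue (310,330) and green (614,450) eggs upright and centred in their own cups. The yellow one is hidden here, but the previous look showed it seated.

```bash
python3 -c "
from rig import r
print(r.sign_off())"
```

```text
the job is handed in; nothing more can be done
None
```

All four eggs are back upright in the cups of their own colour, the cups are where they stood, the plain cup is empty again, and the job was handed in at about 56.5 s.

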